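# Roll the mailing tube label-up and bring the reader to it

## Robot

A 6-joint arm with a two-finger parallel gripper is mounted at the origin on the work surface. World frame = base frame: x ahead of the robot, y to its left, z up, the work surface at z = 0. Lengths are in m, angles in degrees, forces in N, time in s.
With the tool pointing down it reaches from about 0.35 to 0.875 m from the base axis. Payload 4.2 kg.
Tool frame: the origin (TCP) lies between the finger pads; the fingertips stand 19 mm ahead of it and the grasp point (between the pads) is the TCP; z points along the fingers, y is the line along which they close (so a half turn about z gives the same grasp; the last joint's range is limited). The gripper opens to 87 mm and grips with 3 to 60 N. Pads are 19 mm wide; open, the fingers measure 117 mm over their backs; the gripper's body (75 mm by 190 mm) begins 51 mm behind the grasp point.
Start: joints at [80.821, 22.042, 0.453, 0, -68.411, -14.817], TCP at [0.254, 0.571, 0.242] pointing down, gripper open.
Joint ranges: [-179.83, 179.83], [-69.29, 118.12], [-61.27, 80.66], [-181.25, 117.63], [-171.15, -9.14], [-177.46, 177.46]. Speed limits (degrees/s): [159.86, 159.86, 180, 180, 180, 180].

## Interface

Orientations are given as a 3x3 rotation matrix whose columns are the frame's x, y, z axes.
In Python, from station import r gives the robot as it stands.
- The arm moves only by the tool drive_tool, never from a script. Its argument "steps" is one flat list of numbers, 7 for each row, row after row: the turn, a rotation vector about the tool's x, y, z in rad, then the shift along the tool's x, y, z in m, then the opening, from 0 (shut) to 1 (fully open). A call has 1 to 10 rows; each row shifts and turns the commanded pose from where the row before left it, along the tool's axes as they then stand; what a row does not reach is not made up. A row lasts 1/12 s, in which the tool goes at most 41.7 mm and 7.16 degrees, less where a joint would pass 70% of its speed; a pose out of reach is approached as far as the arm can. A call is refused whole if a number of a shift passes 0.0417 or a number of a turn 0.125, either way. A call with a gripper value outside its range is refused whole. The fingers move at their own pace and stop on an object; the grip force is fixed at half the most. Time passes only in rows, so rows that do not move let the fingers close. It gives the time, the measured TCP pose, the force, the opening and the grip force at its end, in the units of the state.
- r.sense(): the state, without advancing time (a new reading comes with each control period).
- r.capture(name): name is "scene" or "top" or "wrist"; returns the picture (384x512x3 uint8, blue, green, red); there is no depth.
- r.camera_params(name): a dict with "camera_matrix" (3x3 intrinsics, pixels), "k1" (the pictures are not rectified: a ray, as slopes to the right and down, at radius r is drawn at 1 + k1 r^2 times it, then the intrinsics apply), "extrinsics" (4x4, takes a point from world to camera coordinates). Camera axes: x right, y down, z forward; pixel columns grow to the right and rows downward; lengths in m; the calibration is good to about 2 mm. A picture is of the moment at which its call begins: read the wrist's pose just before it. camera_params takes no time and is no camera call; for the wrist camera it gives the pose at the moment of the call.
- r.finish_job(): hands the job in; it is judged then, once.
The state is a dict: "time_s": time; "joints": joint angles; "joint_velocities": joint speeds; "effort": joint torques, N m; "tcp_pos": TCP position; "ee_rot": TCP orientation; "wrist_force": force on the tool from outside, world axes, zero at the start; "moment": the same for the moment, N m; "gripper_width": opening from 0.0 (shut) to 1.0 (fully open); "gripper_force": force on a finger pad.
Only numpy, scipy, OpenCV 4.12 (cv2) and the standard library are available. Lean on these libraries where they do the work, as an engineer would, in place of code of your own. Each camera call takes 0.05 s, during which the arm holds its last target. There are 200 camera calls.

## Task

The long six-sided mailing tube lies label-down beside the scan zone. Without picking it up or batting it, roll it over face by face on the mat until it lies still between the two metal strips with its label flat on top; only then slide the label reader along its rail until it is level with the middle of the label, and let go. Leave the other things on the bench where they are.

Things in the scene. Friction and masses are not known exactly. Their poses are not given: they have to be found in the camera images.
- tube_center (a point): centre of the long loose hexagonal cardboard tube, 170 mm long, 60 mm across flats, 69 across corners, faces 35 mm wide, about 0.35 kg; 33 mm above the bench, lying on the grippy rubber mat (3 mm thick). x runs along it; z points away from the label face: up at the start. Pushed high on its near side along an arc, up and over its far lower edge, it drops on the next face 35 mm on; pushed dead level it may slide or jam
- label (a point): middle of the white paper label (100 x 28 mm, black bars), half-way along the tube, 30 mm from its centre, underneath at the start: three faces either way bring it on top. Axes as the tube's: z points into the tube, so straight down when the label is on top
- scan_zone (a point): middle of the scan zone on the fixed mat, 3 mm above the bench; x, y: the station's axes, turned a little from the world's. Two metal strips flush with the mat, along x (260 mm long), bound it at y = -90 and +90 mm. The tube starts to one side (+y or -y), its centre 120 to 165 mm from the middle, so that three faces towards the zone bring it in. The reader's rail runs along y, 185 mm towards -x
- reader_grip (a point): middle of the reader's upright black grip fin (28 mm along x, 20 along y), 82 mm above the bench; fin's top 102 mm, its foot 52 mm, on a grey carriage 44 mm wide. The black head with the window, top at 82 mm, starts 28 mm towards +x and looks that way. Fin, head and window share one middle: level with the label when the label's y in this point's axes (the station's) is 0
- reader (a joint): position of the reader carriage along its rail, m: 0 at the -y end (right, seen from the robot), growing towards the station's +y, to 0.34 at the other end; 0.17 is level with the middle of the scan zone. Starts at 0 to 0.05. Slides with about 1.5 N and stays where left
- short_center (a point): centre of a bystander: a shorter hexagonal tube of the same section, 110 mm long, no label, lying on the mat on the other side of the scan zone; it must stay
- tape_a: bystander: loose roll of packing tape lying flat, 104 mm across, 49 mm high; origin at its underside
- tape_b: bystander: another such roll of tape, beside the mat
- cup: bystander: lidded paper coffee cup, 82 mm across, 108 mm high; origin at its underside
- small_carton: bystander: closed carton 140 x 100 x 70 mm; origin at its underside
- marker: bystander: black marker pen lying beside the mat, 120 mm long, 16 mm thick
Mind the look-alikes: they are no part of the job. Leave any blue or red look-alike of the part that bears tube_center alone.

How it is judged (in metres and radians):
On the way, in this order (a step that is already met when the one before it is completed fails the run):
1. the tube lies still between the strips with its label flat on top (angle between label's own z axis and vertical above 3 rad and y of label in the frame of scan_zone between -0.09 and 0.09 m and x of label in the frame of scan_zone between -0.1 and 0.1 m and linear speed of tube below 0.02 m/s and angular speed of tube below 0.1 rad/s), for 0.2 s.
2. then the reader is level with the middle of the label (y of label in the frame of reader_grip between -0.012 and 0.012 m), for 0.2 s.
At the end, for the whole second after the job is handed in: The long tube lies at rest on the mat with its label facing straight up (within 8 degrees), the label's middle between the strips (within 90 mm of the zone's middle across it and 100 mm along it), and the reader, at rest, is level with the label's middle along the rail within 12 mm (all of step 1 and all of step 2 and velocity of joint reader between -0.005 and 0.005 m/s); the robot touches nothing.
It fails at once if the long tube was picked up (centre more than 55 mm above the bench) (height (world z) of tube_center above 0.055 m).
It fails at once if the long tube was batted or thrown (faster than 0.6 m/s) (linear speed of tube above 0.6 m/s).
It fails at once if a bystander was moved by more than 25 mm (distance of any of short_center, tape_a, tape_b, cup, small_carton, marker from where it was at the start of the episode above 0.025 m).
It also fails if it takes over 62 s, if anything falls off the work surface, if the arm or the gripper's body presses on something with over 40 N, if the wrist force passes 120 N, or if a joint passes its speed limit or range.

## Working session

There is one attempt and no reset: what is moved stays moved. The work goes in short steps, Python scripts to look and compute and a tool call to move; the robot and the scene stay as the last step left them, time stands still between calls to the robot, and variables do not carry over. Pictures are saved under pics/ and viewed, at most 10 in all, crops included, and the job is handed in when it is done.

Besides the shell and the picture viewer there is one more tool, called after "Emit:" by a JSON object that holds its "api" and its "payload". drive_tool: Moves the arm, as the interface text tells. Its arguments: {"type":"object","properties":{"steps":{"type":"array"}},"required":["steps"]}

```bash
mkdir -p pics; ls
python3 - <<'E'
from station import r
import cv2,numpy as np
s=r.sense();print(s['time_s'],s['tcp_pos'],np.round(s['ee_rot'],3).tolist(),s['gripper_width'])
for n in("scene","top"):
    cv2.imwrite(f"pics/{n}0.png",r.capture(n))
    p=r.camera_params(n);print(n,np.round(p['camera_matrix'],1).tolist(),p['k1'],np.round(p['extrinsics'],3).tolist())
E
```

```text
pics
0.0 [0.2539242  0.57048191 0.24047294] [[0.914, -0.407, -0.001], [-0.407, -0.914, -0.002], [0.0, 0.002, -1.0]] 0.9999626140628479
scene [[439.9, 0.0, 251.2], [0.0, 439.9, 192.0], [0.0, 0.0, 1.0]] -0.0008830960660699594 [[-0.836, 0.548, -0.0, 0.405], [0.432, 0.659, -0.616, -0.138], [-0.338, -0.515, -0.788, 1.533], [0.0, 0.0, 0.0, 1.0]]
top [[476.4, 0.0, 256.0], [0.0, 476.4, 193.3], [0.0, 0.0, 1.0]] -0.011061917618594735 [[0.018, -1.0, 0.019, -0.021], [-0.993, -0.02, -0.113, 0.477], [0.113, -0.017, -0.993, 1.678], [0.0, 0.0, 0.0, 1.0]]
```

View pics/scene0.png

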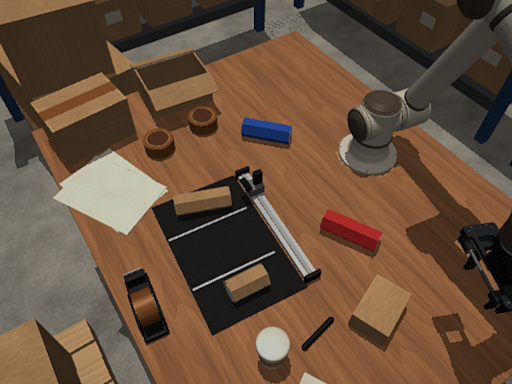

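View pics/top0.png

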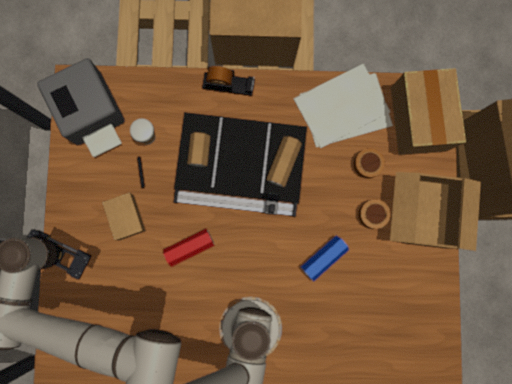

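The scene and top views show the long tube on the right (-y) side of the mat at about (285,162) in the top picture, turned against the strips. The short tube is at (200,148), the strips at x≈217 and x≈266, and the reader at the right end near (270,207). Next I measure them.

```bash
cat > h.py <<'E'
from station import r
import cv2,numpy as np
def ray(n,uv,z,p=None):
    p=p or r.camera_params(n);K=p['camera_matrix'];K=np.array(K);E=np.array(p['extrinsics'])
    u=np.atleast_2d(np.array(uv,float));out=[]
    for a in u:
        d=np.array([(a[0]-K[0,2])/K[0,0],(a[1]-K[1,2])/K[1,1]]);x=d.copy()
        for _ in range(10): x=d/(1+p['k1']*(x@x))
        w=E[:3,:3].T@np.r_[x,1];c=-E[:3,:3].T@E[:3,3]
        out.append((c+w*(z-c[2])/w[2])[:2])
    return np.array(out)
def proj(n,P,p=None):
    p=p or r.camera_params(n);K=np.array(p['camera_matrix']);E=np.array(p['extrinsics'])
    c=E[:3,:3]@np.array(P)+E[:3,3];x=c[:2]/c[2];x=x*(1+p['k1']*(x@x));return K[:2,:2]@x+K[:2,2]
E
python3 - <<'E'
from h import *
im=cv2.imread('pics/top0.png');hsv=cv2.cvtColor(im,cv2.COLOR_BGR2HSV)
x0,y0,x1,y1=185,120,303,190
c=hsv[y0:y1,x0:x1]
br=((c[...,1]>60)&(c[...,2]>70)).astype(np.uint8)
wh=((c[...,1]<50)&(c[...,2]>90)).astype(np.uint8)
for nm,m,z in(("brown",br,.05),("white",wh,.003)):
    n,l,st,ce=cv2.connectedComponentsWithStats(m)
    for i in range(1,n):
        if st[i,4]<30: continue
        pts=np.argwhere(l==i)[:,::-1]+[x0,y0]
        R=cv2.minAreaRect(pts.astype(np.float32));b=cv2.boxPoints(R)
        W=ray('top',b,z);print(nm,st[i],np.round(R[0],1));print(np.round(W,3).tolist())
        print('mid',W.mean(0).round(3),[round(float(np.linalg.norm(W[k]-W[k-1])),3) for k in (1,2)])
cv2.imwrite('pics/crop.png',cv2.resize(im[110:220,165:315],None,fx=5,fy=5,interpolation=cv2.INTER_CUBIC))
E
```

```text
brown [ 70   0  48   6 179] [278.5 122.5]
[[0.721, -0.004], [0.739, -0.003], [0.743, -0.173], [0.725, -0.173]]
mid [ 0.732 -0.088] [0.018, 0.169]
brown [  3  12  22  34 625] [198.8 148.1]
[[0.577, 0.234], [0.694, 0.226], [0.688, 0.156], [0.57, 0.165]]
mid [0.632 0.195] [0.118, 0.07]
brown [ 82  16  35  51 953] [284.4 160. ]
[[0.525, -0.047], [0.693, -0.11], [0.668, -0.176], [0.5, -0.112]]
mid [ 0.597 -0.111] [0.179, 0.071]
brown [116  49   2  21  32] [301.5 179. ]
[[0.565, -0.17], [0.565, -0.174], [0.493, -0.174], [0.493, -0.171]]
mid [ 0.529 -0.172] [0.004, 0.072]
white [ 26   0  11  67 188] [216.4 153.1]
[[0.503, 0.152], [0.75, 0.128], [0.749, 0.118], [0.502, 0.142]]
mid [0.626 0.135] [0.248, 0.011]
white [ 76   3  10  67 189] [265.6 156. ]
[[0.496, -0.028], [0.743, -0.052], [0.742, -0.062], [0.495, -0.038]]
mid [ 0.619 -0.045] [0.248, 0.01]
```

View pics/crop.png

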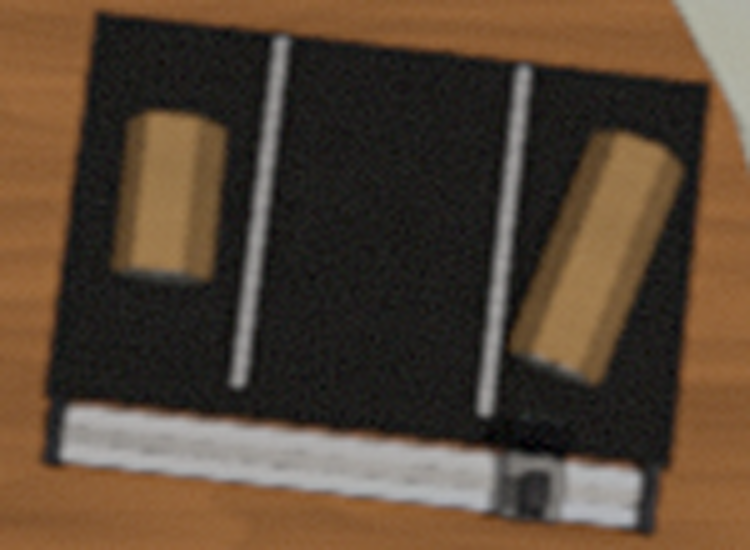

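Emit:
{"api": "drive_tool", "payload": {"steps": [0,0,0,0.0297,0.0277,0,1,0,0,0,0.0297,0.0277,0,1,0,0,0,0.0297,0.0277,0,1,0,0,0,0.0297,0.0277,0,1,0,0,0,0.0297,0.0277,0,1,0,0,0,0.0297,0.0277,0,1,0,0,0,0.0297,0.0277,0,1,0,0,0,0.0297,0.0277,0,1,0,0,0,0.0297,0.0277,0,1,0,0,0,0.0297,0.0277,0,1]}}

```text
time_s: 0.93
tcp_pos: [0.4128, 0.1951, 0.2415]
ee_rot: [[0.914, -0.406, -0.0], [-0.406, -0.914, 0.0], [-0.0, 0.0, -1.0]]
wrist_force: [1.4, 0.1, 0.4]
gripper_width: 1.001
gripper_force: 0.0
```

Emit:
{"api": "drive_tool", "payload": {"steps": [0,0,0,0.0297,0.0277,0,1,0,0,0,0.0297,0.0277,0,1,0,0,0,0.0297,0.0277,0,1,0,0,0,0.0297,0.0277,0,1,0,0,0,0.0297,0.0277,0,1,0,0,0,0.0297,0.0277,0,1,0,0,0,0.0297,0.0277,0,1,0,0,0,0.0297,0.0277,0,1,0,0,0,0.0297,0.0277,0,1,0,0,0,0.0297,0.0277,0,1]}}

```text
time_s: 1.77
tcp_pos: [0.5716, -0.1787, 0.2411]
ee_rot: [[0.913, -0.407, -0.001], [-0.407, -0.913, 0.0], [-0.001, 0.0, -1.0]]
wrist_force: [0.5, 1.1, 0.1]
gripper_width: 1.002
gripper_force: 0.0
```

Emit:
{"api": "drive_tool", "payload": {"steps": [0,0,0.1165,0,0,0,1,0,0,0.1165,0,0,0,1,0,0,0.1165,0,0,0,1,0,0,0.1165,0,0,0,1,0,0,0.1165,0,0,0,1,0,0,0.1165,0,0,0,1,0,0,0.1165,0,0,0,1,0,0,0.1165,0,0,0,1,0,0,0.1165,0,0,0,1,0,0,0.1165,0,0,0,1]}}

```text
time_s: 2.6
tcp_pos: [0.5712, -0.1766, 0.2409]
ee_rot: [[-0.019, -1.0, -0.001], [-1.0, 0.019, 0.0], [-0.0, 0.001, -1.0]]
wrist_force: [0.3, -0.3, -0.0]
gripper_width: 1.002
gripper_force: 0.0
```

Emit:
{"api": "drive_tool", "payload": {"steps": [0,0,0.1165,0,0,0,1,0,0,0.1165,0,0,0,1,0,0,0.1165,0,0,0,1,0,0,0,0,0,0,1]}}

```text
time_s: 2.93
tcp_pos: [0.5711, -0.1766, 0.241]
ee_rot: [[-0.357, -0.934, -0.001], [-0.934, 0.357, 0.0], [0.0, 0.001, -1.0]]
wrist_force: [0.0, 0.7, 0.3]
gripper_width: 0.998
gripper_force: 0.0
```

Run:
```python
from h import *
s=r.sense();print(s['time_s'],np.round(s['tcp_pos'],3),np.round(s['ee_rot'],3).tolist(),np.round(s['joints'],1),np.round(s['wrist_force'],1))
p=r.camera_params('wrist');cv2.imwrite('pics/w1.png',r.capture('wrist'));np.save('pw1.npy',p,allow_pickle=True)
```

```text
2.9333 [ 0.571 -0.177  0.241] [[-0.357, -0.934, -0.001], [-0.934, 0.357, 0.0], [0.0, 0.001, -1.0]] [ -1.7  19.5  -3.5  -0.  -67.1 -19.2] [0.  0.7 0.3]
```

View pics/w1.png

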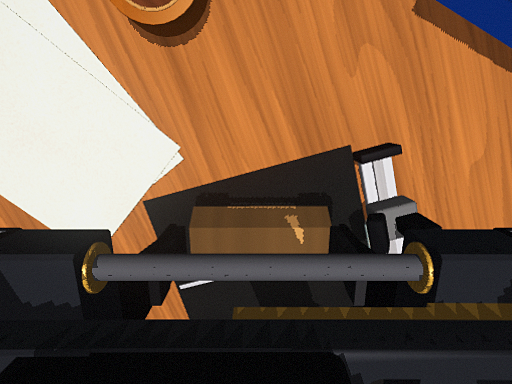

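The wrist view shows the tube square to the gripper, spanning about columns 190–330 and rows 205–255. I check the predicted edges against it.

Run:
```python
from h import *
p=np.load('pw1.npy',allow_pickle=True).item()
c=np.array([.597,-.111]);a=np.array([.934,-.357]);n=np.array([.357,.934])
for nm,o,z in(("corner",-34.6,33),("top",-17.3,63),("low",-17.3,3)):
    print(nm,[proj('w',[*(c+s*.085*a+o/1e3*n),z/1e3],p).round(0).tolist() for s in(-1,1)])
im=cv2.imread('pics/w1.png');print(im[195:260:2,240].tolist())
h=cv2.cvtColor(im,cv2.COLOR_BGR2HSV)
for y in (212,230,245):
    m=np.where((h[y,150:345,1]>60)&(h[y,150:345,2]>40))[0]+150;print(y,m.min(),m.max())
```

```text
corner [[324.0, 205.0], [190.0, 205.0]]
top [[329.0, 227.0], [185.0, 227.0]]
low [[318.0, 211.0], [195.0, 211.0]]
[[30, 36, 39], [16, 20, 28], [21, 24, 33], [16, 20, 28], [35, 35, 41], [15, 18, 21], [56, 102, 147], [38, 62, 85], [33, 56, 82], [34, 60, 87], [28, 55, 82], [28, 57, 84], [36, 59, 87], [35, 58, 85], [30, 59, 84], [32, 56, 86], [33, 62, 91], [39, 74, 111], [47, 78, 114], [47, 78, 112], [41, 76, 108], [41, 76, 111], [43, 75, 109], [44, 77, 111], [45, 76, 112], [45, 79, 113], [42, 76, 110], [42, 74, 107], [46, 79, 115], [34, 56, 74], [44, 40, 41], [58, 55, 53], [69, 66, 67]]
212 153 328
230 150 329
245 190 328
```

Emit:
{"api": "drive_tool", "payload": {"steps": [0,0,0,0,0,0.0364,1,0,0,0,0,0,0.0364,1,0,0,0,0,0,0.0364,1,0,0,0,0,0,0.0364,1,0,0,0,0,0,0.0364,1,0,0,0,-0.01,0,0,1,0,0,0,-0.01,0,0,1,0,0,0,0,0,0,1]}}

```text
time_s: 3.65
tcp_pos: [0.5813, -0.1565, 0.0616]
ee_rot: [[-0.351, -0.936, 0.004], [-0.936, 0.351, -0.001], [-0.001, -0.004, -1.0]]
wrist_force: [1.5, -0.1, 0.5]
gripper_width: 1.002
gripper_force: 0.0
```

Emit:
{"api": "drive_tool", "payload": {"steps": [0,0,0,-0.004,0,0,1,0,0,0,-0.004,0,0,1]}}

```text
time_s: 3.82
tcp_pos: [0.5833, -0.15, 0.0623]
ee_rot: [[-0.353, -0.935, 0.005], [-0.935, 0.353, -0.0], [-0.002, -0.005, -1.0]]
wrist_force: [0.7, 0.8, -0.8]
gripper_width: 0.999
gripper_force: 0.0
```

Emit:
{"api": "drive_tool", "payload": {"steps": [0,0,0,-0.003,0,0,1,0,0,0,-0.0034,0,-0.003,1,0,0,0,-0.0038,0,-0.0028,1,0,0,0,-0.004,0,-0.0025,1,0,0,0,-0.0043,0,-0.0023,1]}}

```text
time_s: 4.23
tcp_pos: [0.5886, -0.1343, 0.0725]
ee_rot: [[-0.354, -0.935, 0.001], [-0.935, 0.354, -0.002], [0.001, -0.002, -1.0]]
wrist_force: [-3.3, -6.4, 10.1]
gripper_width: 0.996
gripper_force: 5.5
```

Run:
```python
from h import *
s=r.sense();print(s['tcp_pos'],s['wrist_force'])
im=np.hstack([cv2.resize(r.capture('scene')[160:300,150:340],None,fx=2.1,fy=2.1,interpolation=cv2.INTER_CUBIC),cv2.resize(r.capture('top')[110:220,180:315],(361,294),interpolation=cv2.INTER_CUBIC)])
cv2.imwrite('pics/a.png',im)
```

```text
[ 0.58859159 -0.13433701  0.07247557] [-3.30415818 -6.4085501  10.10354403]
```

View pics/a.png

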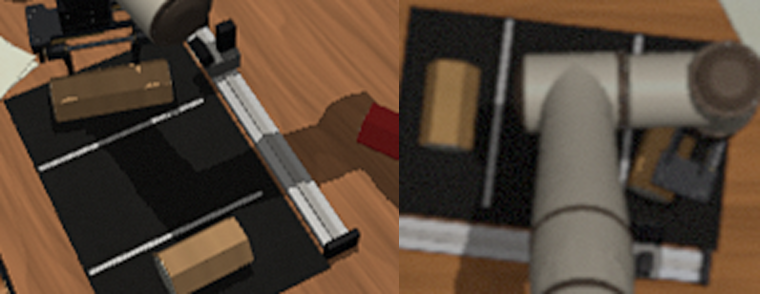

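The tube is tilting, with the tool in contact (about 7 N horizontal and 10 N down), so I continue the arc a bit steeper.

Emit:
{"api": "drive_tool", "payload": {"steps": [0,0,0,-0.003,0,-0.004,1,0,0,0,-0.0045,0,-0.003,1]}}

```text
time_s: 4.5
tcp_pos: [0.591, -0.1262, 0.0781]
ee_rot: [[-0.355, -0.935, 0.001], [-0.935, 0.355, 0.0], [-0.001, -0.001, -1.0]]
wrist_force: [1.2, 0.1, 0.3]
gripper_width: 0.997
gripper_force: 0.4
```

Emit:
{"api": "drive_tool", "payload": {"steps": [0,0,0,-0.0045,0,-0.0025,1,0,0,0,-0.005,0,-0.0015,1]}}

```text
time_s: 4.67
tcp_pos: [0.5942, -0.1164, 0.0814]
ee_rot: [[-0.355, -0.935, 0.0], [-0.935, 0.355, 0.001], [-0.001, 0.0, -1.0]]
wrist_force: [-0.2, 0.0, 0.8]
gripper_width: 0.999
gripper_force: 0.2
```

Emit:
{"api": "drive_tool", "payload": {"steps": [0,0,0,-0.004,0,-0.001,1,0,0,0,0,0,0,1]}}

```text
time_s: 4.83
tcp_pos: [0.5957, -0.1124, 0.082]
ee_rot: [[-0.353, -0.935, -0.0], [-0.935, 0.353, 0.0], [-0.0, 0.0, -1.0]]
wrist_force: [0.2, -0.1, 0.4]
gripper_width: 1.001
gripper_force: 0.0
```

```bash
cat >> h.py <<'E'
C0=np.array([.597,-.111]);A=np.array([.934,-.357]);N=np.array([.357,.934])
def wrist(name):
    s=r.sense();p=r.camera_params('wrist');im=r.capture('wrist');cv2.imwrite(f'pics/{name}.png',im)
    print(s['time_s'],np.round(s['tcp_pos'],4),'s,a',((s['tcp_pos'][:2]-C0)@np.c_[N,A]).round(4))
    return im,p
def edges(im,p,cols,z=.033):
    h=cv2.cvtColor(im,cv2.COLOR_BGR2HSV)
    for c in cols:
        m=(h[:,c,1]>100)&(h[:,c,2]>60)
        y=np.where(m)[0];y=y[y>195]
        run=[int(i) for i in y if m[i:i+6].all()][:1]
        if run: w=ray('w',[[c,run[0]]],z,p)[0];print(c,run,'near corner s,a',((w-C0)@np.c_[N,A]).round(4))
E
python3 - <<'E'
from h import *
im,p=wrist('w2')
edges(im,p,(200,225,260,290,310))
sc=r.capture('scene')
cv2.imwrite('pics/b.png',np.hstack([im[150:350,130:380],cv2.resize(sc[165:285,150:330],(300,200))]))
E
```

```text
4.8333 [ 0.5957 -0.1124  0.082 ] s,a [-0.0017 -0.0007]
200 [239] near corner s,a [0.0104 0.0404]
225 [239] near corner s,a [0.0103 0.0226]
260 [239] near corner s,a [ 0.0102 -0.0024]
290 [239] near corner s,a [ 0.0101 -0.0238]
310 [239] near corner s,a [ 0.01   -0.0381]
```

View pics/b.png

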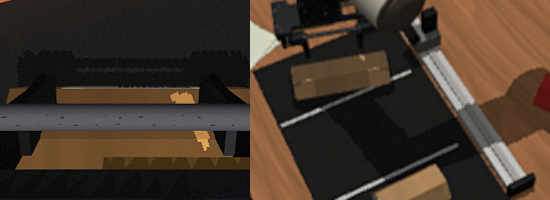

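It rolled one face with the label now on the near lower side (thin white line at row ~236). The near corner is at s≈+10 mm, square to the gripper. Next comes the second roll.

Emit:
{"api": "drive_tool", "payload": {"steps": [0,0,0,0.012,0,0,1,0,0,0,0,0,0.011,1,0,0,0,0,0,0.011,1,0,0,0,-0.008,0,0,1,0,0,0,-0.008,0,0,1,0,0,0,-0.003,0,0,1]}}

```text
time_s: 5.43
tcp_pos: [0.5973, -0.1068, 0.0597]
ee_rot: [[-0.354, -0.935, -0.003], [-0.935, 0.354, -0.001], [0.002, 0.003, -1.0]]
wrist_force: [-2.5, -4.8, 2.8]
gripper_width: 1.0
gripper_force: 2.8
```

Emit:
{"api": "drive_tool", "payload": {"steps": [0,0,0,-0.003,0,-0.002,1,0,0,0,-0.0034,0,-0.0038,1,0,0,0,-0.0038,0,-0.0036,1,0,0,0,-0.004,0,-0.0034,1,0,0,0,-0.0043,0,-0.003,1]}}

```text
time_s: 5.85
tcp_pos: [0.6057, -0.0888, 0.0768]
ee_rot: [[-0.354, -0.935, 0.003], [-0.935, 0.354, 0.001], [-0.002, -0.003, -1.0]]
wrist_force: [-0.2, -0.2, -0.0]
gripper_width: 0.999
gripper_force: 0.1
```

Emit:
{"api": "drive_tool", "payload": {"steps": [0,0,0,-0.004,0,-0.0025,1,0,0,0,-0.0045,0,-0.002,1]}}

```text
time_s: 6.02
tcp_pos: [0.6084, -0.081, 0.0811]
ee_rot: [[-0.354, -0.935, 0.002], [-0.935, 0.354, 0.0], [-0.001, -0.002, -1.0]]
wrist_force: [0.3, -0.3, -0.7]
gripper_width: 0.996
gripper_force: 0.1
```

Run:
```python
from h import *
im,p=wrist('w3')
edges(im,p,(200,225,260,290,310))
h=cv2.cvtColor(im,cv2.COLOR_BGR2HSV)
print([(y,im[y,270].tolist()) for y in range(205,254,2)])
for k in(-1,1):print(proj('w',[*(C0+.045*N),.04],p).round())
```

```text
6.0167 [ 0.6084 -0.081   0.0811] s,a [ 0.0321 -0.0001]
200 [234] near corner s,a [0.04   0.0408]
225 [233] near corner s,a [0.0392 0.0231]
260 [233] near corner s,a [ 0.0391 -0.0016]
290 [233] near corner s,a [ 0.039  -0.0228]
310 [232] near corner s,a [ 0.0382 -0.0368]
[(205, [27, 26, 28]), (207, [30, 29, 32]), (209, [16, 20, 17]), (211, [16, 16, 19]), (213, [17, 18, 18]), (215, [15, 14, 11]), (217, [51, 70, 83]), (219, [78, 85, 88]), (221, [83, 93, 96]), (223, [104, 116, 121]), (225, [84, 92, 94]), (227, [73, 81, 84]), (229, [96, 106, 111]), (231, [115, 132, 144]), (233, [21, 46, 73]), (235, [43, 77, 113]), (237, [42, 76, 110]), (239, [44, 78, 111]), (241, [41, 80, 114]), (243, [43, 79, 112]), (245, [44, 79, 113]), (247, [42, 75, 110]), (249, [46, 80, 114]), (251, [42, 81, 115]), (253, [39, 58, 78])]
[258. 245.]
[258. 245.]
```

Run:
```python
from h import *
im=cv2.imread('pics/w3.png');p=r.camera_params('wrist')
for y,z in((216.5,.033),(232.5,.063)):
  for c in(200,310): print(y,((ray('w',[[c,y]],z,p)[0]-C0)@np.c_[N,A]).round(4))
h=cv2.cvtColor(im,cv2.COLOR_BGR2HSV);m=(h[...,1]<60)&(h[...,2]>60)
for y in(220,224,228):
    x=np.where(m[y,180:345])[0]+180;print(y,x.min(),x.max(),((ray('w',[[x.min(),y],[x.max(),y]],.048,p)-C0)@np.c_[N,A]).round(3).tolist())
```

```text
216.5 [0.0278 0.0406]
216.5 [ 0.0274 -0.0359]
232.5 [0.0272 0.0348]
232.5 [ 0.0269 -0.0307]
220 193 331 [[0.025, 0.042], [0.024, -0.047]]
224 190 334 [[0.028, 0.044], [0.027, -0.049]]
228 188 329 [[0.03, 0.046], [0.03, -0.046]]
```

Rays show the label face nearly vertical: the tube stands balanced on its edge under the fingertips, with the pivot at s≈62 mm as expected. I nudge it on along the arc.

Emit:
{"api": "drive_tool", "payload": {"steps": [0,0,0,-0.004,0,-0.0006,1,0,0,0,-0.004,0,-0.0005,1,0,0,0,-0.004,0,-0.0003,1]}}

```text
time_s: 6.32
tcp_pos: [0.6118, -0.0702, 0.0817]
ee_rot: [[-0.355, -0.935, -0.0], [-0.935, 0.355, 0.0], [-0.0, 0.0, -1.0]]
wrist_force: [0.2, -0.3, -1.1]
gripper_width: 1.0
gripper_force: 0.0
```

Emit:
{"api": "drive_tool", "payload": {"steps": [0,0,0,0,0,0,1,0,0,0,0,0,0,1,0,0,0,0,0,0,1]}}

```text
time_s: 6.57
tcp_pos: [0.6116, -0.0706, 0.0817]
ee_rot: [[-0.355, -0.935, -0.0], [-0.935, 0.355, -0.0], [0.0, 0.0, -1.0]]
wrist_force: [-0.1, -0.3, -0.5]
gripper_width: 0.998
gripper_force: 0.0
```

```bash
cat >> h.py <<'E'
def col(im,p,c):
    h=cv2.cvtColor(im,cv2.COLOR_BGR2HSV)[:,c];k=''.join('w' if a[1]<70 and a[2]>60 else 'b' if a[1]>100 and a[2]>50 else '.' for a in h[195:256])
    print(c,'row195:',k)
    return k
E
python3 - <<'E'
from h import *
im,p=wrist('w4')
for c in(210,270,300): col(im,p,c)
for y in(205,215,225,235,245): print(y,[float(((ray('w',[[260,y]],z,p)[0]-C0)@N).round(4)) for z in(.033,.063)])
E
```

```text
6.5667 [ 0.6116 -0.0706  0.0817] s,a [ 0.0429 -0.0008]
210 row195: ...............................bbbbwwwwwwwwwwwwwwwwwwwwwwww..
270 row195: ...............................bbbbwwwwwwwwwwwwwwwwwwwwwwww..
300 row195: ...............................bbb.wwwwwww.......wwwwwwwwww..
205 [0.0294, 0.0201]
215 [0.0367, 0.0262]
225 [0.0441, 0.0325]
235 [0.0517, 0.0389]
245 [0.0594, 0.0454]
```

The second roll is done: corner at s=45 mm and label on the near upper face, with no slip. I repeat the same pattern for the third.

Emit:
{"api": "drive_tool", "payload": {"steps": [0,0,0,0.012,0,0,1,0,0,0,0,0,0.011,1,0,0,0,0,0,0.011,1,0,0,0,-0.004,0,0,1,0,0,0,-0.003,0,0,1,0,0,0,-0.003,0,0,1]}}

```text
time_s: 7.12
tcp_pos: [0.61, -0.073, 0.0593]
ee_rot: [[-0.354, -0.935, -0.004], [-0.935, 0.354, -0.002], [0.003, 0.003, -1.0]]
wrist_force: [-2.8, -4.9, 3.3]
gripper_width: 0.998
gripper_force: 2.7
```

Emit:
{"api": "drive_tool", "payload": {"steps": [0,0,0,-0.003,0,-0.002,1,0,0,0,-0.0034,0,-0.0038,1,0,0,0,-0.0038,0,-0.0036,1,0,0,0,-0.004,0,-0.0034,1,0,0,0,-0.0043,0,-0.003,1]}}

```text
time_s: 7.53
tcp_pos: [0.6187, -0.0542, 0.0765]
ee_rot: [[-0.354, -0.935, 0.003], [-0.935, 0.354, 0.001], [-0.002, -0.002, -1.0]]
wrist_force: [-0.7, -0.4, -0.4]
gripper_width: 0.998
gripper_force: 0.1
```

Emit:
{"api": "drive_tool", "payload": {"steps": [0,0,0,-0.004,0,-0.0025,1,0,0,0,-0.0045,0,-0.002,1,0,0,0,-0.004,0,-0.0006,1,0,0,0,-0.004,0,-0.0005,1,0,0,0,-0.004,0,-0.0003,1,0,0,0,0,0,0,1,0,0,0,0,0,0,1,0,0,0,0,0,0,1]}}

```text
time_s: 8.2
tcp_pos: [0.6247, -0.036, 0.0813]
ee_rot: [[-0.355, -0.935, -0.0], [-0.935, 0.355, -0.0], [0.0, 0.0, -1.0]]
wrist_force: [-0.2, 0.6, -1.2]
gripper_width: 1.002
gripper_force: 0.0
```

Run:
```python
from h import *
im,p=wrist('w5')
for c in(210,270,300): col(im,p,c)
for y in(205,215,225,235,245): print(y,[float(((ray('w',[[260,y]],z,p)[0]-C0)@N).round(4)) for z in(.033,.063)])
```

```text
8.2 [ 0.6247 -0.036   0.0813] s,a [ 0.0799 -0.0009]
210 row195: ............wwwwwwwww..........bbbbbbbbbbbbbbbbbbbbbbbbbbbb.w
270 row195: wwwwww.........................bbbbbbbbbbbbbbbbbbbbbbbbbbbb.w
300 row195: ..............................bbbbbbbbbbbbbbbbbbbbbbbbbbbbb.w
205 [0.0662, 0.057]
215 [0.0735, 0.0631]
225 [0.0809, 0.0693]
235 [0.0885, 0.0757]
245 [0.0962, 0.0822]
```

The third roll is done: centre at s≈116 mm and the label no longer shows on the near faces. I back off, rise and look.

Emit:
{"api": "drive_tool", "payload": {"steps": [0,0,0,0.02,0,0,1,0,0,0,0.01,0,-0.02,1,0,0,0,0,0,-0.04,1,0,0,0,0,0,-0.04,1,0,0,0,0,0,-0.04,1,0,0,0,0,0,0,1]}}

```text
time_s: 8.75
tcp_pos: [0.6187, -0.0649, 0.2317]
ee_rot: [[-0.354, -0.935, 0.018], [-0.935, 0.354, -0.001], [-0.005, -0.017, -1.0]]
wrist_force: [1.7, -0.5, 2.1]
gripper_width: 1.001
gripper_force: 0.0
```

Run:
```python
from h import *
im,p=wrist('w6');sc=r.capture('scene');cv2.imwrite('pics/s6.png',sc)
cv2.imwrite('pics/c.png',np.hstack([im,cv2.resize(sc[150:300,150:340],(288,384))]))
t=cv2.imread('pics/top0.png');g=cv2.cvtColor(t,cv2.COLOR_BGR2GRAY)[198:216,260:284];print(g)
h=cv2.cvtColor(sc,cv2.COLOR_BGR2HSV)[160:300,150:330]
m=((h[...,1]<60)&(h[...,2]>120)).astype(np.uint8);n,l,st,ce=cv2.connectedComponentsWithStats(m)
for i in range(1,n):
    if st[i,4]>20:print(st[i],ce[i]+[150,160],ray('scene',[ce[i]+[150,160]],.063).round(4))
```

```text
8.75 [ 0.6187 -0.0649  0.2317] s,a [0.0508 0.0038]
[[ 24  26  18  16  13  18  12  12  11   2  11  20   3  13  25  20  21  17
   16  23  24  29  31  33]
 [ 73  69  58  38  36  28  21  19  19  11   2   1  12   7   0  10  12  16
   14  22  23  27  19  20]
 [135 131 119  92  65  52  51  63  61  45  33  27  25  34  30  20  10   9
   25  29  28  30  31  33]
 [172 173 161 134  96  76  79  98 100  93  84  80  80  76  78  63  39  39
   59  76  75  62  58  48]
 [176 178 173 147 108  82  92 111 118 116 115 114 119 119 114 102  89  88
  117 133 124 109  99  85]
 [173 173 173 150 109  88  91 113 120 114 112 108 109 112 112 119 116 121
  151 170 164 150 141 133]
 [166 168 169 146 106  82  89 107 107  92  70  62  65  69  85 108 121 124
  156 176 177 175 173 173]
 [160 161 159 138 102  71  66  77  72  54  43  42  45  42  57  98 120 123
  151 173 178 176 178 178]
 [157 159 160 135  96  68  59  64  51  38  38  45  47  42  55  98 119 123
  148 168 172 174 171 167]
 [160 163 157 132  93  69  66  63  54  38  42  46  46  47  61  99 121 124
  143 164 167 166 161 160]
 [174 172 155 120  87  67  66  70  50  
[... 530 characters left out ...]
0 115 139
  158 162 160 161 163 164]
 [ 94  94  92  89  92  87  80  72  70  65  64  65  63  65  70  77  85  99
  108 109 103 106 111 124]
 [ 97  94  98  92  95  92  93  90  88  88  86  89  86  85  81  82  84  88
   85  82  83  82  88  92]]
[89 13 13  8 56] [246.05357143 176.33928571] [[ 0.4408 -0.0953]]
[  0  18  18  29 285] [155.98596491 190.69122807] [[ 0.7027 -0.1985]]
[104  35  39  50 633] [273.12480253 218.92575039] [[0.4628 0.0843]]
[71 47 26 17 67] [231.62686567 213.98507463] [[0.5547 0.0029]]
[98 91 27 13 64] [261.40625  257.328125] [[0.5627 0.171 ]]
[149 102  17  15 138] [306.67391304 268.48550725] [[0.48   0.2661]]
[ 43 115  30  16  76] [207.68421053 282.44736842] [[0.7232 0.1558]]
```

View pics/c.png

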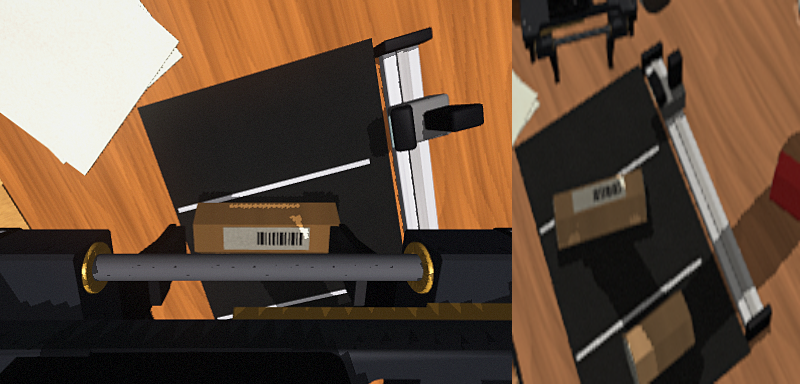

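Both views show the tube at rest between the strips with its label on top. In the wrist view the label is at columns 223–309 from row 228. The fin is at about (455,117) there and at (271,207) in the top view.

Run:
```python
from h import *
p=r.camera_params('wrist')
Z=np.array([.622,.045]);X=np.array([.9953,-.0968]);Y=np.array([.0968,.9953])
l=ray('w',[[223,229],[309,229]],.063,p);print(l.round(4));L=l.mean(0)+.014*N;print('label',L.round(4),((L-Z)@np.c_[X,Y]).round(4))
f=ray('top',[[271.3,207]],.1)[0];print('fin',f.round(4),((f-Z)@np.c_[X,Y]).round(4))
f2=ray('w',[[470,117]],.102,p)[0];print('fin w',f2.round(4),((f2-Z)@np.c_[X,Y]).round(4))
s=r.sense();T=s['tcp_pos'];R=np.array(s['ee_rot']);print(T,(R.T@np.r_[f-T[:2],0]).round(4))
```

```text
[[ 0.6696 -0.0315]
 [ 0.5793  0.0025]]
label [ 0.6294 -0.0014] [ 0.0119 -0.0455]
fin [ 0.4227 -0.0639] [-0.1879 -0.1277]
fin w [ 0.417  -0.0653] [-0.1933 -0.1296]
[ 0.61497582 -0.06413604  0.22401347] [ 0.0681  0.1798 -0.001 ]
```

Emit:
{"api": "drive_tool", "payload": {"steps": [0,0,0,0.0134,0.0354,0,1,0,0,0,0.0134,0.0354,0,1,0,0,0,0.0134,0.0354,0,1,0,0,0,0.0134,0.0354,0,1,0,0,0,0.0134,0.0354,0,1,0,0,0,0,0,0,1]}}

```text
time_s: 9.35
tcp_pos: [0.4165, -0.0648, 0.2192]
ee_rot: [[-0.356, -0.934, -0.009], [-0.935, 0.356, 0.001], [0.002, 0.008, -1.0]]
wrist_force: [0.3, 0.0, -0.8]
gripper_width: 1.0
gripper_force: 0.0
```

Emit:
{"api": "drive_tool", "payload": {"steps": [0,0,0.1185,0,0,0,1,0,0,0.1185,0,0,0,1,0,0,0.1185,0,0,0,1,0,0,0.1185,0,0,0,1,0,0,0.1185,0,0,0,1,0,0,0.1185,0,0,0,1,0,0,0.1185,0,0,0,1,0,0,0.1185,0,0,0,1,0,0,0.1185,0,0,0,1,0,0,0.1185,0,0,0,1]}}

```text
time_s: 10.18
tcp_pos: [0.4242, -0.0641, 0.2201]
ee_rot: [[-1.0, -0.017, -0.003], [-0.017, 1.0, -0.0], [0.003, -0.0, -1.0]]
wrist_force: [0.2, 0.3, 0.7]
gripper_width: 1.005
gripper_force: 0.0
```

Emit:
{"api": "drive_tool", "payload": {"steps": [0,0,0.1185,0,0,0,1,0,0,0,0,0,0,1,0,0,0,0,0,0,1]}}

```text
time_s: 10.43
tcp_pos: [0.4244, -0.064, 0.2205]
ee_rot: [[-0.996, 0.092, -0.002], [0.092, 0.996, -0.0], [0.002, -0.001, -1.0]]
wrist_force: [0.5, -0.4, 0.6]
gripper_width: 0.999
gripper_force: 0.0
```

Run:
```python
from h import *
s=r.sense();T=s['tcp_pos'];R=np.array(s['ee_rot']);print(T.round(4),R.round(3).tolist(),np.round(s['joints'],0),(R.T@(np.array([.4255,-.0645,.086])-T)).round(4))
p=r.camera_params('wrist');im=r.capture('wrist');cv2.imwrite('pics/w7.png',im)
print(proj('w',[.4255,-.0645,.102],p),proj('w',[*T[:2],.102],p))
```

```text
[ 0.4244 -0.064   0.2205] [[-0.996, 0.092, -0.002], [0.092, 0.996, -0.0], [0.002, -0.001, -1.0]] [  13.    4.  -27.   -0.  -59. -109.] [-0.0014 -0.0003  0.1345]
[256.56887738 197.9118253 ] [256.94943788 196.76154586]
```

View pics/w7.png

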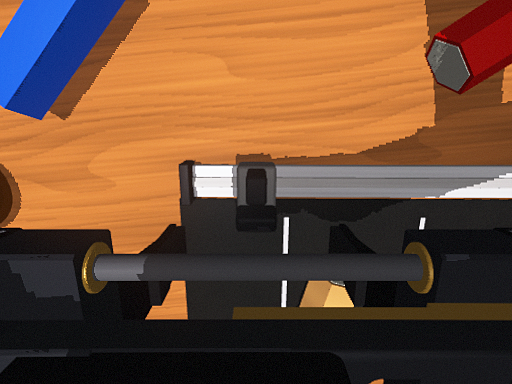

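The fin is centred between the fingers at (257,190), as projected, so I descend and grip.

Emit:
{"api": "drive_tool", "payload": {"steps": [0,0,0,0,0,0.03,1,0,0,0,0,0,0.03,1,0,0,0,0,0,0.03,1,0,0,0,0,0,0.03,1,0,0,0,0,0,0.013,1,0,0,0,0,0,0,0.5,0,0,0,0,0,0,0.3,0,0,0,0,0,0,0.2,0,0,0,0,0,0,0.1,0,0,0,0,0,0,0]}}

```text
time_s: 11.32
tcp_pos: [0.4258, -0.0637, 0.0897]
ee_rot: [[-0.996, 0.095, 0.003], [0.095, 0.996, 0.001], [-0.003, 0.001, -1.0]]
wrist_force: [0.0, 0.2, -0.4]
gripper_width: 0.708
gripper_force: 0.0
```

Emit:
{"api": "drive_tool", "payload": {"steps": [0,0,0,0,0,0,0,0,0,0,0,0,0,0,0,0,0,0,0,0,0,0,0,0,0,0,0,0,0,0,0,0,0,0,0,0,0,0,0,0,0,0]}}

```text
time_s: 11.82
tcp_pos: [0.425, -0.064, 0.0886]
ee_rot: [[-0.995, 0.095, -0.0], [0.095, 0.995, -0.0], [0.0, -0.0, -1.0]]
wrist_force: [-0.4, -2.4, -0.5]
gripper_width: 0.251
gripper_force: 0.7
```

Emit:
{"api": "drive_tool", "payload": {"steps": [0,0,0,0,0,0,0,0,0,0,0,0,0,0,0,0,0,0,0.008,0,0,0,0,0,0,0.01,0,0,0,0,0,0,0.01,0,0,0,0,0,0,0.01,0,0,0,0,0,0,0.01,0,0,0,0,0,0,0.01,0,0,0,0,0,0,0.01,0,0,0,0,0,0,0.008,0,0]}}

```text
time_s: 12.65
tcp_pos: [0.4324, 0.0131, 0.0886]
ee_rot: [[-0.996, 0.094, 0.0], [0.094, 0.996, 0.0], [-0.0, 0.0, -1.0]]
wrist_force: [1.0, -2.3, 1.0]
gripper_width: 0.229
gripper_force: 30.0
```

Emit:
{"api": "drive_tool", "payload": {"steps": [0,0,0,0,0.006,0,0,0,0,0,0,0,0,0,0,0,0,0,0,0,0,0,0,0,0,0,0,0]}}

```text
time_s: 12.98
tcp_pos: [0.4329, 0.018, 0.0886]
ee_rot: [[-0.995, 0.095, 0.0], [0.095, 0.995, 0.001], [-0.0, 0.001, -1.0]]
wrist_force: [-0.3, 2.8, 1.5]
gripper_width: 0.227
gripper_force: 30.0
```

Run:
```python
from h import *
Z=np.array([.622,.045]);X=np.array([.9953,-.0968]);Y=np.array([.0968,.9953])
s=r.sense();T=s['tcp_pos'];print(T,((T[:2]-Z)@np.c_[X,Y]).round(4),s['gripper_width'],s['gripper_force'],s['wrist_force'])
```

```text
[0.43285362 0.01799407 0.08856956] [-0.1856 -0.0452] 0.2270810638355681 30.000458071008325 [-0.31325841  2.80078023  1.45011014]
```

Emit:
{"api": "drive_tool", "payload": {"steps": [0,0,0,0,0,0,0.5,0,0,0,0,0,0,1,0,0,0,0,0,0,1,0,0,0,0,0,0,1,0,0,0,0,0,0,1,0,0,0,0,0,0,1,0,0,0,0,0,0,1,0,0,0,0,0,0,1]}}

```text
time_s: 13.65
tcp_pos: [0.4328, 0.0177, 0.0885]
ee_rot: [[-0.995, 0.095, -0.0], [0.095, 0.995, -0.0], [0.0, -0.0, -1.0]]
wrist_force: [0.7, -0.0, -1.0]
gripper_width: 0.749
gripper_force: 0.0
```

Emit:
{"api": "drive_tool", "payload": {"steps": [0,0,0,0,0,-0.02,1,0,0,0,0,0,-0.03,1,0,0,0,0,0,-0.04,1,0,0,0,0,0,-0.04,1,0,0,0,0,0,-0.02,1,0,0,0,0,0.03,0,1,0,0,0,0,0.04,0,1,0,0,0,0,0.04,0,1,0,0,0,0,0.04,0,1,0,0,0,0,0.04,0,1]}}

```text
time_s: 14.48
tcp_pos: [0.4505, 0.2086, 0.2388]
ee_rot: [[-0.995, 0.095, 0.0], [0.095, 0.995, 0.0], [-0.0, 0.0, -1.0]]
wrist_force: [0.1, -0.9, -0.6]
gripper_width: 1.001
gripper_force: 0.0
```

Emit:
{"api": "drive_tool", "payload": {"steps": [0,0,0,0,0.04,0,1,0,0,0,0,0.04,0,1,0,0,0,0,0.04,0,1,0,0,0,0,0.03,0,1,0,0,0,0,0,0,1,0,0,0,0,0,0,1,0,0,0,0,0,0,1]}}

```text
time_s: 15.07
tcp_pos: [0.4647, 0.3557, 0.238]
ee_rot: [[-0.995, 0.095, -0.001], [0.095, 0.995, -0.001], [0.001, -0.001, -1.0]]
wrist_force: [0.7, -0.4, 0.4]
gripper_width: 0.999
gripper_force: 0.0
```

Run:
```python
from h import *
s=r.sense();print(s['time_s'],s['tcp_pos'],s['wrist_force'])
t=r.capture('top');cv2.imwrite('pics/t8.png',t);cv2.imwrite('pics/d.png',cv2.resize(t[110:220,165:315],None,fx=5,fy=5,interpolation=cv2.INTER_CUBIC))
```

```text
15.0667 [0.4647149  0.35572541 0.23799432] [ 0.74377099 -0.35172304  0.41792322]
```

View pics/d.png

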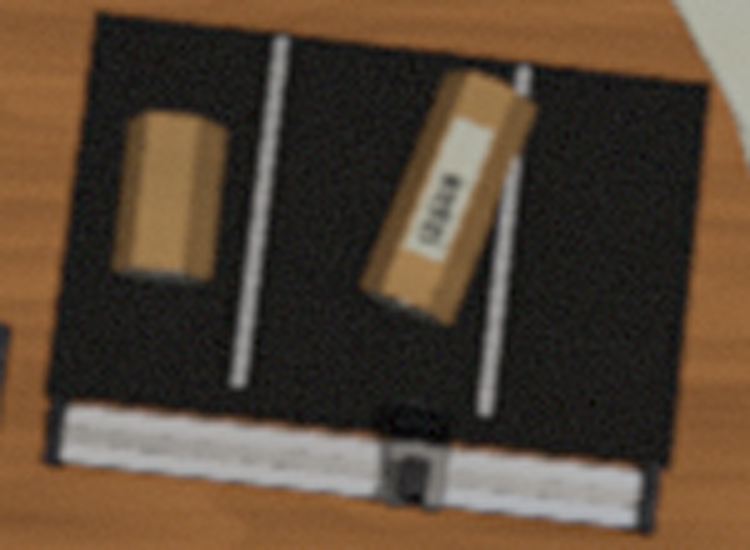

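The top view shows the label face-up at crop (447,188) and the reader fin at (413,475). One numeric check of the level before handing in.

Run:
```python
from h import *
Z=np.array([.622,.045]);X=np.array([.9953,-.0968]);Y=np.array([.0968,.9953])
t=cv2.imread('pics/t8.png');h=cv2.cvtColor(t,cv2.COLOR_BGR2HSV)
m=np.zeros(t.shape[:2],np.uint8);m[130:163,243:264]=((h[...,1]<75)&(h[...,2]>60))[130:163,243:264]
R=cv2.minAreaRect(np.argwhere(m)[:,::-1].astype(np.float32));print(R)
l=((ray('top',[R[0]],.063)[0]-Z)@np.c_[X,Y]);f=((ray('top',[[413/5+165-.4,475/5+110]],.1)[0]-Z)@np.c_[X,Y])
print(l.round(4),f.round(4))
```

```text
((254.5, 148.0), (28.0, 17.0), 90.0)
[ 0.0169 -0.0468] [-0.1907 -0.0452]
```

The label and the reader agree within about 2 mm.

```bash
python3 -c "
from station import r
print(r.finish_job())"
```

```text
the job is handed in; nothing more can be done
None
```

The job is handed in: the long tube was rolled three faces and lies still between the strips with its label on top, the reader was released about 2 mm from level with the label's middle by my measurement, and `finish_job` returned no verdict.

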